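# Pull-test two locating pins and reject the one that draws out

## Robot

A 6-joint arm with a two-finger parallel gripper is mounted at the origin on a cart in front of the work surface, level with it; the furniture and walls round the work are solid. World frame = base frame: x ahead of the robot, y to its left, z up, the work surface at z = 0. Lengths are in mm, angles in rad, forces in N, time in s.
With the tool pointing down it reaches from about 275 to 1000 mm from the base axis. Payload 8.4 kg.
Tool frame: the origin (TCP) lies between the finger pads; the fingertips stand r.tips_ahead ahead of it and the grasp point (between the pads) lies 6 mm ahead of it (r.tips_ahead is the distance from the TCP to the fingertips, in mm); z points along the fingers, y is the line along which they close (so a half turn about z gives the same grasp; the last joint's range is limited). The gripper opens to 85 mm and grips with 20 to 120 N. Pads are 22 mm wide; open, the fingers measure 114 mm over their backs; the gripper's body (76 mm by 85 mm) begins 54 mm behind the grasp point. The pads swing forward as they close: fully open they stand 13 mm farther back than shut.
Start: joints at [-1.227, 0.353, 1.633, -0, 1.155, -0.002], TCP at [211.842, -588.006, 256.281] pointing down, gripper open.
Joint ranges: [-2.63, 2.63], [-0.92, 2.1], [0.06, 2.66], [-1.3, 4.44], [0, 2.69], [-3.02, 3.02]. Speed limits (rad/s): [2.22, 2.22, 2.79, 3.14, 3.14, 3.14].

## Interface

Orientations are given as [roll, pitch, yaw] about the fixed x, y, z axes, in that order (R = Rz(yaw) Ry(pitch) Rx(roll)).
In Python, from rig import r gives the robot as it stands.
- The arm moves only by the tool carry_out, never from a script. Its arguments are lists of equal length, an entry for each row: "delta_pos": the shift along the tool's x, y, z in m, a list of three; "rot": the turn, a rotation vector about the tool's x, y, z in degrees, a list of three. A call has 1 to 8 rows; each row is the pose to reach, as a shift and turn from the pose commanded when the call began, along the tool's axes at that moment; what a row does not reach only later rows make up. A row lasts 1/8 s, in which the tool goes at most 62.5 mm and 10.7 degrees, less where a joint would pass 70% of its speed; a pose out of reach is approached as far as the arm can. A call with a gripper value outside its range is refused whole. "claw" is the finger opening in m, from 0 to 0.0854, set as the call begins (left out, the last holds). The fingers move at their own pace and stop on an object; "grip_force" is the grip in N (left out, the last holds). Time passes only in rows, so rows that repeat a pose let the fingers close. It gives the time, the measured TCP pose, the force, the opening and the grip force at its end, in the units of the state.
- r.sense(): the state, without advancing time (a new reading comes with each control period).
- r.grab_frame(name): name is "scene" or "top" or "wrist"; returns the picture (480x640x3 uint8, blue, green, red); there is no depth.
- r.camera_info(name): a dict with "fx", "fy", "cx", "cy" (pixels), "pose" (4x4, takes a point from camera to world coordinates); the wrist camera has in their place "hand_eye" (4x4, takes a point from camera to tool coordinates, whose origin is the TCP and whose axes are the flange's). Camera axes: x right, y down, z forward; pixel columns grow to the right and rows downward; lengths in mm; the calibration is good to about 2 mm. A picture is of the moment at which its call begins: read the wrist's pose just before it. camera_info takes no time and is no camera call.
- r.sign_off(): hands the job in; it is judged then, once.
Trained networks look in the newest picture that a camera, given by its name, has taken for a name from the list of things; names that differ only in an ending like _2 or _b are one class to them, and where a whole thing is asked for, a point or a joint stands for the part that bears it (a point fixed in the world has none). Each returns a list of dicts, best first, with "p" (0 to 1); they miss things now and then, are a little off and sometimes report something else, mostly with a low value. They report only what shows in the picture. A call takes as long as a camera call.
- r.recognise(thing, camera): "box" ([left, top, right, bottom] in pixels, round what is visible of it).
- r.cut_out(thing, camera): "mask" (480x640 bool, what is visible of it) and "box" ([left, top, right, bottom] in pixels, round what is visible of it).
The state is a dict: "clock": time; "qpos": joint angles; "qvel": joint speeds; "joint_efforts": joint torques, N m; "eef_pos": TCP position; "tcp_rot": TCP orientation; "contact_force": force on the tool from outside, world axes, zero at the start; "wrist_torque": the same for the moment, N m; "opening": opening from 0.0 (shut) to 1.0 (fully open); "grasp_force": force on a finger pad.
Only numpy, scipy, OpenCV 4.12 (cv2) and the standard library are available. Lean on these libraries where they do the work, as an engineer would, in place of code of your own. Each camera call takes 0.05 s, during which the arm holds its last target. There are 200 camera calls.

## Task

Pull-test both locating pins on the gearbox housings: grip each by its stem, pull it straight up with 12 newtons (not under 10, never over 18) and keep that pull steady for one second. If a pin holds, press it back down fully home, its collar on the boss, and leave it there; if it draws out under the pull, put it in the small steel reject tray. Leave the other things on the bench alone.

Things in the scene. Friction and masses are not known exactly. Their poses are not given: they have to be found in the camera images.
- pin_a: Plain steel locating pin upright in fixture_a's boss, 65 mm long, about 60 g, looks just like pin_b: round grip stem 16 mm across, 38 mm tall, on a collar 22 mm across, 4 mm thick; below it a 12 mm shank with a 16 mm foot, together 23 mm long, in the bore. Origin on the axis at the collar's underside (stem top +42 mm, foot -23 mm); z up. Home: collar on the boss; it may start raised up to 1.2 mm.
- pin_b: Plain steel locating pin upright in fixture_b's boss, 65 mm long, about 60 g, looks just like pin_a: round grip stem 16 mm across, 38 mm tall, on a collar 22 mm across, 4 mm thick; below it a 12 mm shank with a 16 mm foot, together 23 mm long, in the bore. Origin on the axis at the collar's underside (stem top +42 mm, foot -23 mm); z up. Home: collar on the boss; it may start raised up to 1.2 mm.
- fixture_a: Gearbox housing (grey casting, 60 x 91 x 84 mm) on a 90 x 100 x 8 mm steel foot plate bolted to the bench, with a 46 x 46 x 26 mm aluminium boss on top, bored in the middle for a pin; fixed. Origin on the bench under the foot plate's middle; the bore's axis is its z axis (up); the boss's top face is 118 mm above the origin. A pin fully home has its collar on that face.
- fixture_b: Gearbox housing (grey casting, 60 x 91 x 84 mm) on a 90 x 100 x 8 mm steel foot plate bolted to the bench, with a 46 x 46 x 26 mm aluminium boss on top, bored in the middle for a pin; fixed. Origin on the bench under the foot plate's middle; the bore's axis is its z axis (up); the boss's top face is 118 mm above the origin. A pin fully home has its collar on that face.
- gauge_a (a joint): Give (m) of the spring catch hidden in fixture_a's boss: 0 at rest; it grows with the pull only while the catch holds the pin, under 1.5 mm at the allowed pulls. A sound pin slides up 0 to 10 mm of slack (unknown) against a light drag (1 to 4 N), then the catch takes it, stiffly; let go, it stays raised by the slack until pressed down. An unsound pin meets only the drag and slides right out.
- gauge_b (a joint): Give (m) of the spring catch hidden in fixture_b's boss: 0 at rest; it grows with the pull only while the catch holds the pin, under 1.5 mm at the allowed pulls. A sound pin slides up 0 to 10 mm of slack (unknown) against a light drag (1 to 4 N), then the catch takes it, stiffly; let go, it stays raised by the slack until pressed down. An unsound pin meets only the drag and slides right out.
- tray: Reject tray: low open sheet-steel tray, 140 mm along its x by 120 mm along its y, 32 mm high, walls 3 mm, floor 3 mm; empty, fixed to the bench. Origin at the centre of its underside, z up.
- coil_hose_1: Orange coiled air hose, a fixed solid obstacle: a nearly upright coil about 90 mm across hangs 55 mm nearer the robot and 35 mm to the right (-y) of its origin, from 0.2 m to over 1 m above the bench; its thin tail curves down to lie on the bench within 0.1 m of the origin. Keep the arm clear of it.
- thread_lock: Small red bottle with a black cap, 35 mm across, 109 mm tall, behind the work; origin under its centre. Bystander, loose; leave it alone.
- spray_oil: Yellow can with a red cap, 57 mm across, 189 mm tall, behind the work on the right; origin under its centre. Bystander, loose; leave it alone.
- bearing: Ball bearing lying flat, 62 mm across, 16 mm thick, near the bench's front edge; origin under its centre. Bystander, loose; leave it alone.
- worm_shaft: Steel worm shaft lying down, 120 mm long, 24 mm thick, near the bench's front edge; origin under its middle, x along the shaft. Bystander, loose; leave it alone.

How it is judged:
By the outcome, as a careful person would: the job done as asked, in the order asked, and still so for the second after the job is handed in, with the robot touching nothing.
It also fails if it takes over 69 s, if anything falls off the work surface, if the arm or the gripper's body presses on something with over 40 N, if the wrist force passes 120 N, or if a joint passes its speed limit or range.

## Working session

There is one attempt and no reset: what is moved stays moved. The work goes in short steps, Python scripts to look and compute and a tool call to move; the robot and the scene stay as the last step left them, time stands still between calls to the robot, and variables do not carry over. Pictures are saved under pics/ and viewed, at most 10 in all, crops included, and the job is handed in when it is done.

Besides the shell and the picture viewer there is one more tool, called as a command line: name --argument value ..., lists and objects as JSON in quotes. carry_out: Moves the arm, as the interface text tells. Its arguments: {"type":"object","properties":{"delta_pos":{"type":"array","items":{"type":"array","items":{"type":"number"}}},"rot":{"type":"array","items":{"type":"array","items":{"type":"number"}}},"claw":{"type":"number"},"grip_force":{"type":"number"}},"required":["delta_pos","rot"]}

```bash
ls; mkdir -p pics
python3 - <<'E'
from rig import r
import cv2,numpy as np
np.set_printoptions(precision=4,suppress=True)
print(r.sense(), r.tips_ahead)
for c in ["scene","top","wrist"]: print(c,r.camera_info(c))
a=r.grab_frame("scene");b=r.grab_frame("top")
cv2.imwrite("pics/s1.png",a);cv2.imwrite("pics/t1.png",b)
for c in ["scene","top"]:
  for t in ["pin_a","fixture_a","tray","coil_hose_1","thread_lock","spray_oil"]:
    for d in r.recognise(t,c): print(c,t,np.round(d["box"],1),round(d["p"],2))
print(r.sense()["clock"])
E
```

```text
pics
{'clock': 0.0, 'qpos': array([-1.2274,  0.3537,  1.6341, -0.    ,  1.1552, -0.0024]), 'qvel': array([-0.0003,  0.0002,  0.0016, -0.0008,  0.0002, -0.0003]), 'joint_efforts': array([  0.0028, -60.5256, -34.206 ,   0.0001,   0.0095,   0.    ]), 'eef_pos': array([ 211.6808, -587.5884,  255.5453]), 'tcp_rot': array([-3.1402,  0.    ,  0.3458]), 'contact_force': array([-0.4589, -0.0343,  0.6362]), 'wrist_torque': array([-0.0915,  0.0181,  0.068 ]), 'grasp_force': 0.0, 'opening': 0.9966107452743885} 25.0
scene {'fx': 571.5126394611943, 'fy': 571.5126394611943, 'cx': 309.01629848438716, 'cy': 246.2329528314945, 'pose': array([[  -0.3347,   -0.7374,    0.5867, -255.486 ],
       [  -0.9423,    0.2654,   -0.204 ,  323.7312],
       [  -0.0053,   -0.6211,   -0.7837, 1131.4381],
       [   0.    ,    0.    ,    0.    ,    1.    ]])}
top {'fx': 497.4491799203257, 'fy': 497.4491799203257, 'cx': 317.24523150885375, 'cy': 237.45851555797927, 'pose': array([[   0.005 ,   -0.9947,    0.103 ,  430.6565],
       [  -0.9998,   -0.0069,   -0.0184,   63.0401],
       [   0.019 ,   -0.1029,   -0.9945,
[... 466 characters left out ...]
[142.8 261.6 198.  325.1] 0.71
scene tray [259.6 243.6 321.9 308.7] 0.86
scene tray [144.9 261.1 196.8 324.6] 0.29
scene thread_lock [210.4 213.2 228.4 249.8] 0.89
scene spray_oil [382.5 139.8 411.2 202.6] 0.8
top pin_a [257.8 217.7 317.9 280.8] 0.3
top fixture_a [125.3 215.2 185.5 262.5] 0.94
top fixture_a [358.7 242.5 416.6 283. ] 0.74
top fixture_a [269.8 309.6 299.5 333.6] 0.46
top tray [258.7 214.8 318.  282. ] 0.65
top tray [360.8 243.8 417.9 282.6] 0.63
top coil_hose_1 [270.3 309.6 298.8 334.9] 0.64
top coil_hose_1 [386.3 294.8 395.  352.5] 0.47
top thread_lock [218.1 162.1 241.6 189.2] 0.73
top thread_lock [388.2 257.6 399.7 267.3] 0.22
top spray_oil [429.7 152.6 473.9 192.4] 0.6
0.7
```

View pics/s1.png

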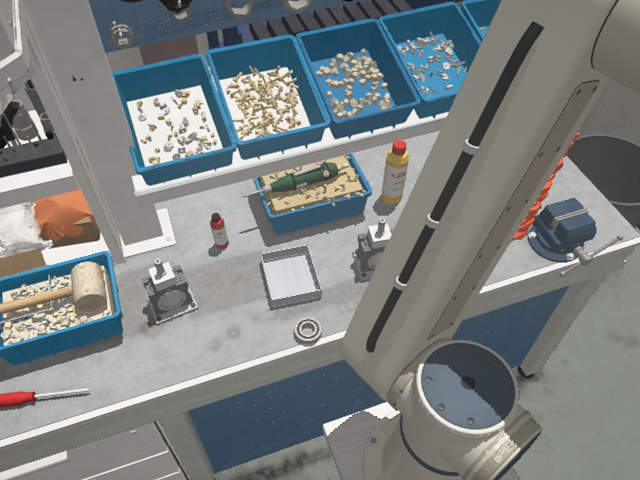

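View pics/t1.png

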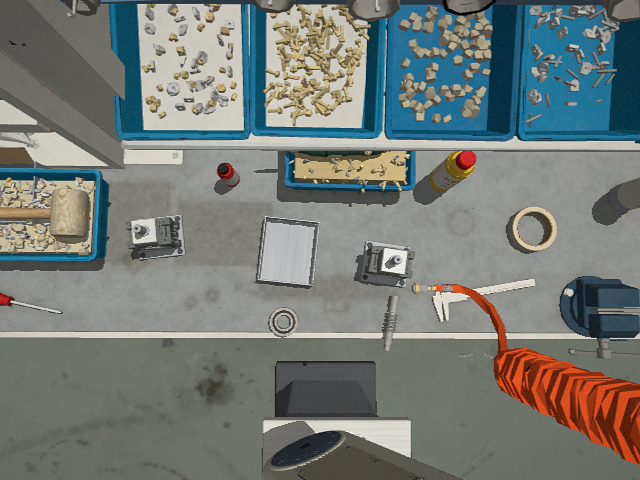

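The top view shows the housings at about (155,237) and (388,264), the tray at (288,250), and the hose coil at lower right. Next I'll zoom in on both pins in both views.

Run:
```python
import cv2,numpy as np
s=cv2.imread("pics/s1.png");t=cv2.imread("pics/t1.png")
def c(im,x,y,w=66,h=50): return cv2.resize(im[y:y+h,x:x+w],None,fx=6,fy=6,interpolation=cv2.INTER_CUBIC)
m=np.vstack([np.hstack([c(s,140,255),c(s,350,212)]),np.hstack([c(t,122,212),c(t,356,238)])])
cv2.imwrite("pics/z1.png",m)
```

```text
(no output)
```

View pics/z1.png

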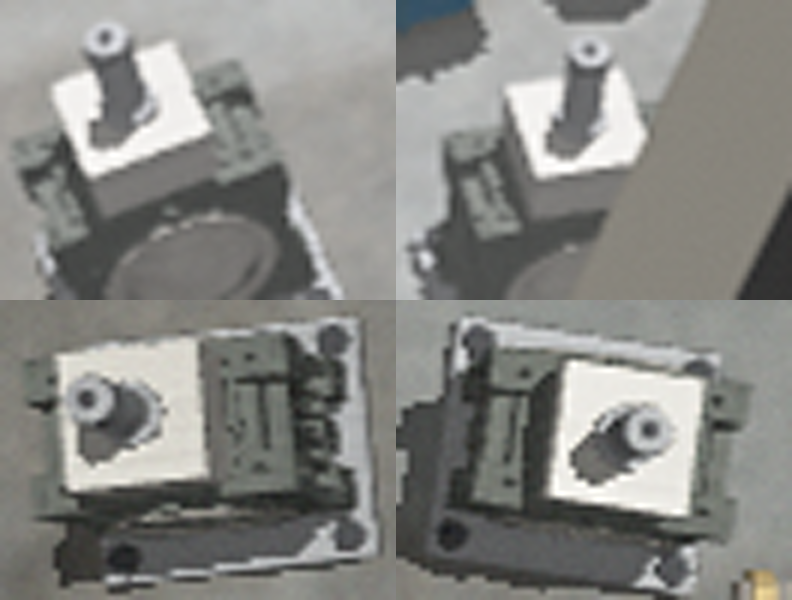

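```bash
cat > h.py <<'E'
from rig import r
import cv2,numpy as np
np.set_printoptions(precision=2,suppress=True)
def ray(c,p,P=None):
    i=r.camera_info(c);P=i["pose"] if P is None else P
    d=P[:3,:3]@np.array([(p[0]-i["cx"])/i["fx"],(p[1]-i["cy"])/i["fy"],1]);return P[:3,3],d/np.linalg.norm(d)
def atz(c,p,z,P=None):
    o,d=ray(c,p,P);return o+d*(z-o[2])/d[2]
def tri(rays):
    A=sum(np.eye(3)-np.outer(d,d) for o,d in rays);b=sum((np.eye(3)-np.outer(d,d))@o for o,d in rays);return np.linalg.solve(A,b)
def wristP(s):
    from scipy.spatial.transform import Rotation as R
    T=np.eye(4);T[:3,:3]=R.from_euler("xyz",s["tcp_rot"]).as_matrix();T[:3,3]=s["eef_pos"];return T@r.camera_info("wrist")["hand_eye"]
E
python3 - <<'E'
from h import *
for n,s,t in [("L",(157.1,261.2),(136.6,228.1)),("R",(381.8,220.1),(397.8,259.3))]:
    print(n,tri([ray("scene",s),ray("top",t)]),atz("scene",s,160),atz("top",t,160))
for n,x0,y0,ox,oy,c in [("L",122,212,0,300,[(55,355),(200,337),(212,480),(65,495)]),("R",356,238,396,300,[(567,360),(705,380),(693,515),(548,497)])]:
    P=np.array([atz("top",((x-ox)/6+x0-.4,(y-oy)/6+y0-.4),118) for x,y in c]);print(n,P.mean(0),P[1]-P[0],P[3]-P[0])
print("tray",[atz("top",p,32) for p in [(264,217),(319,222),(312,287),(257,280)]])
print("hose tail",atz("top",(417,287),5),atz("top",(470,290),20))
for z in(200,600):print("coil",atz("top",(500,365),z),atz("top",(640,430),z))
print("spray",atz("top",(460,160),189),"tl",atz("top",(224,170),109))
print("shaft",atz("top",(390,320),12),"bearing",atz("top",(283,321),8))
E
```

```text
L [543.92 388.69 158.68] [542.94 388.75 160.  ] [543.7  388.08 160.  ]
R [ 487.5  -108.22  159.36] [ 486.96 -108.19  160.  ] [ 487.55 -107.86  160.  ]
L [543.01 388.22 118.  ] [  6.37 -47.38   0.  ] [-46.4   -5.27   0.  ]
R [ 487.51 -108.5   118.  ] [ -6.36 -45.86   0.  ] [-45.42   6.69   0.  ]
tray [array([585.3 , 158.89,  32.  ]), array([575.26,  39.57,  32.  ]), array([434.8 ,  53.91,  32.  ]), array([449.11, 171.67,  32.  ])]
hose tail [ 436.07 -177.7     5.  ] [ 430.08 -290.13   20.  ]
coil [ 297.   -281.81  200.  ] [ 184.54 -528.3   200.  ]
coil [ 356.25 -128.93  600.  ] [ 293.65 -266.14  600.  ]
spray [ 674.04 -222.55  189.  ] tl [669.82 234.54 109.  ]
shaft [ 364.39 -116.15   12.  ] bearing [361.11 116.23   8.  ]
```

Run:
```python
from h import *
s=cv2.imread("pics/s1.png");t=cv2.imread("pics/t1.png")
def m(im): 
    h=cv2.cvtColor(im,cv2.COLOR_BGR2HSV);return cv2.inRange(h,(3,170,110),(14,255,255))
for c,im in(("scene",s),("top",t)):
    k=m(im);n,l,st,ce=cv2.connectedComponentsWithStats(k)
    for i in range(1,n):
        if st[i][4]>60: print(c,st[i])
ks=m(s);
for y in range(130,245,12):
    x=np.where(ks[y,450:])[0]+450
    if len(x):print("s",y,x.min(),x.max())
kt=m(t)
for x in range(480,640,20):
    y=np.where(kt[:,x])[0]
    if len(y):print("t",x,y.min(),y.max())
# project candidate vertical axis
def proj(c,p):
    i=r.camera_info(c);q=np.linalg.inv(i["pose"])@np.append(p,1);return np.array([i["fx"]*q[0]/q[2]+i["cx"],i["fy"]*q[1]/q[2]+i["cy"]])
for p in [(380,-325),(380,-350),(370,-300),(340,-330)]:
    for z in (200,400,600): print(p,z,proj("scene",(*p,z)),proj("top",(*p,z)))
```

```text
top [ 450  284  190  181 6962]
s 142 572 572
s 154 565 565
s 166 561 561
s 178 550 552
s 190 543 547
s 202 536 540
s 214 528 528
s 226 521 523
s 238 517 520
t 480 295 306
t 500 319 386
t 520 348 400
t 540 354 412
t 560 361 420
t 580 369 430
t 600 372 444
t 620 379 446
(380, -325) 200 [495.74 217.42] [522.22 318.17]
(380, -325) 400 [522.31 147.39] [583.14 326.47]
(380, -325) 600 [557.93  53.56] [692.38 341.37]
(380, -350) 200 [505.82 214.48] [535.93 318.22]
(380, -350) 400 [533.74 144.36] [600.7  326.54]
(380, -350) 600 [571.09  50.52] [716.81 341.44]
(370, -300) 200 [487.97 223.7 ] [508.68 323.72]
(370, -300) 400 [513.69 153.88] [565.88 333.62]
(370, -300) 600 [548.25  60.03] [668.58 351.4 ]
(340, -330) 200 [507.72 230.16] [525.81 340.66]
(340, -330) 400 [536.65 160.54] [588.1  355.44]
(340, -330) 600 [575.65  66.65] [700.22 382.03]
```

Run:
```python
import cv2,numpy as np
s=cv2.imread("pics/s1.png");t=cv2.imread("pics/t1.png")
m=np.vstack([cv2.resize(s[120:260,480:640],None,fx=2.5,fy=2.5),]) 
b=cv2.resize(t[270:470,400:640],(400,350))
cv2.imwrite("pics/z2.png",np.hstack([m,b]))
```

```text
(no output)
```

View pics/z2.png

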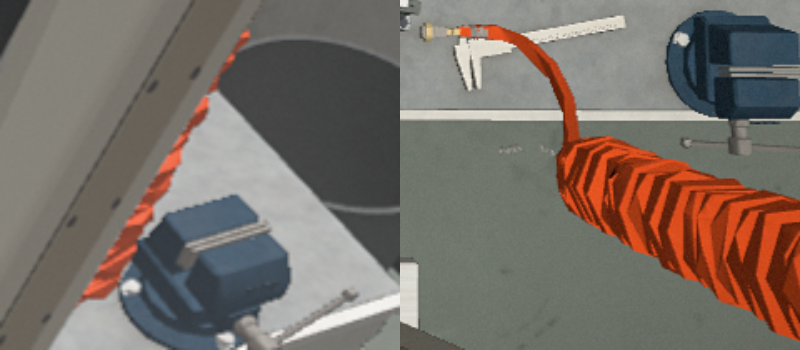

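The coil stands at roughly (265,-350), 45 mm in radius. It blocks the arc between the start and the work, so I'll pull in to r≈290 first, swing round inside it, then reach out to the right-hand pin at (487.5,-108.3).

```bash
cat > plan.py <<'E'
import numpy as np, json, os
from scipy.spatial.transform import Rotation as R
F="cmd.json"
def cur(): return json.load(open(F)) if os.path.exists(F) else [211.842,-588.006,256.281,0.3458*180/np.pi]
def plan(rows,save=True):
    """rows: world x,y,z(mm),yaw(deg) -> rounded tool deltas; remembers last as commanded"""
    c=np.array(cur(),float);R0=R.from_euler("xyz",[180,0,c[3]],degrees=True);dp=[];rt=[]
    for w in rows:
        w=np.array(w,float);dp.append([round(v,4) for v in (R0.inv().apply(w[:3]-c[:3])/1000).tolist()]);rt.append([0,0,round(c[3]-w[3],1)])
    print("delta_pos",dp,"\nrot",rt)
    last=c.copy();last[:3]=c[:3]+R0.apply(np.array(dp[-1])*1000);last[3]=c[3]-rt[-1][2]
    if save: json.dump(last.tolist(),open(F,"w"))
def pol(rad,a,z): return [rad*np.cos(np.radians(a)),rad*np.sin(np.radians(a)),z,a+90]
E
python3 - <<'E'
from plan import *
plan([pol(620,-75,260),pol(610,-80,260),pol(580,-85,260),pol(520,-90,260),pol(460,-95,260),pol(400,-97,260),pol(345,-97,260),pol(290,-97,260)])
plan([pol(290,-97+10.5*k,260) for k in range(1,9)])
E
```

```text
delta_pos [[-0.052, -0.0072, -0.0037], [-0.104, -0.0239, -0.0037], [-0.1483, -0.0643, -0.0037], [-0.1763, -0.1358, -0.0037], [-0.193, -0.2075, -0.0037], [-0.1804, -0.268, -0.0037], [-0.1556, -0.3171, -0.0037], [-0.1308, -0.3662, -0.0037]] 
rot [[0, 0, np.float64(4.8)], [0, 0, np.float64(9.8)], [0, 0, np.float64(14.8)], [0, 0, np.float64(19.8)], [0, 0, np.float64(24.8)], [0, 0, np.float64(26.8)], [0, 0, np.float64(26.8)], [0, 0, np.float64(26.8)]]
delta_pos [[0.0528, -0.0048, -0.0], [0.1039, -0.0192, -0.0], [0.1515, -0.0427, -0.0], [0.1941, -0.0744, -0.0], [0.2301, -0.1134, -0.0], [0.2584, -0.1583, -0.0], [0.2781, -0.2076, -0.0], [0.2885, -0.2596, -0.0]] 
rot [[0, 0, np.float64(-10.5)], [0, 0, np.float64(-21.0)], [0, 0, np.float64(-31.5)], [0, 0, np.float64(-42.0)], [0, 0, np.float64(-52.5)], [0, 0, np.float64(-63.0)], [0, 0, np.float64(-73.5)], [0, 0, np.float64(-84.0)]]
```

carry_out --delta_pos '[[-0.052, -0.0072, -0.0037], [-0.104, -0.03, -0.0037], [-0.145, -0.072, -0.0037], [-0.17, -0.125, -0.0037], [-0.182, -0.182, -0.0037], [-0.183, -0.24, -0.0037], [-0.173, -0.297, -0.0037], [-0.155, -0.3171, -0.0037]]' --rot '[[0, 0, 4.8], [0, 0, 9.8], [0, 0, 14.8], [0, 0, 19.8], [0, 0, 24.8], [0, 0, 26.8], [0, 0, 26.8], [0, 0, 26.8]]' --claw 0.045

```text
clock: 1.7
eef_pos: [-42.0, -339.4, 259.7]
tcp_rot: [-3.141, 0.0, -0.124]
contact_force: [0.6, -1.1, -0.2]
opening: 0.528
grasp_force: 0.0
```

carry_out --delta_pos '[[0, -0.05, 0], [0, -0.05, 0]]' --rot '[[0, 0, 0], [0, 0, 0]]'

```text
clock: 1.95
eef_pos: [-35.1, -289.9, 259.7]
tcp_rot: [-3.141, 0.0, -0.122]
contact_force: [0.2, -1.3, -0.1]
opening: 0.528
grasp_force: 0.0
```

carry_out --delta_pos '[[0.0528, -0.0048, 0], [0.1039, -0.0192, 0], [0.1515, -0.0427, 0], [0.1941, -0.0744, 0], [0.2301, -0.1134, 0], [0.2584, -0.1583, 0], [0.2781, -0.2076, 0], [0.2885, -0.2596, 0]]' --rot '[[0, 0, -10.5], [0, 0, -21], [0, 0, -31.5], [0, 0, -42], [0, 0, -52.5], [0, 0, -63], [0, 0, -73.5], [0, 0, -84]]'

```text
clock: 2.95
eef_pos: [284.6, -68.7, 260.6]
tcp_rot: [3.139, 0.0, 1.35]
contact_force: [0.8, -0.3, 0.4]
opening: 0.527
grasp_force: 0.0
```

Run:
```python
import json
from rig import r; import numpy as np
s=r.sense(); print(s["eef_pos"],s["tcp_rot"],s["contact_force"],s["qpos"])
json.dump([*(s["eef_pos"]).tolist(),float(np.degrees(s["tcp_rot"][2]))],open("cmd.json","w"))
from plan import *
x,y=487.5,-108.3
c=cur();print(c)
plan([[c[0]+(x-c[0])*k/4,c[1]+(y-c[1])*k/4,260-k*7.5,77.3] for k in (1,2,3,4,4)])
```

```text
[284.64931695 -68.70463056 260.608075  ] [3.13936229e+00 4.95295958e-06 1.35020549e+00] [ 0.83039464 -0.2780186   0.41682027] [-2.42005069e-01 -2.24234068e-01  2.24954200e+00  4.76951085e-05
  1.11405476e+00 -2.14352211e-02]
[284.64931695110675, -68.70463055960113, 260.60807499625145, 77.36107584933079]
delta_pos [[0.0014, 0.0516, 0.0081], [0.0029, 0.1033, 0.0156], [0.0043, 0.1549, 0.0231], [0.0057, 0.2066, 0.0306], [0.0057, 0.2066, 0.0306]] 
rot [[0, 0, np.float64(0.1)], [0, 0, np.float64(0.1)], [0, 0, np.float64(0.1)], [0, 0, np.float64(0.1)], [0, 0, np.float64(0.1)]]
```

carry_out --delta_pos '[[0.0014, 0.0516, 0.0081], [0.0029, 0.1033, 0.0156], [0.0043, 0.1549, 0.0231], [0.0057, 0.2066, 0.0306], [0.0057, 0.2066, 0.0306]]' --rot '[[0, 0, 0], [0, 0, 0], [0, 0, 0], [0, 0, 0], [0, 0, 0]]'

```text
clock: 3.58
eef_pos: [488.8, -111.6, 228.3]
tcp_rot: [3.141, -0.0, 1.344]
contact_force: [-0.1, 0.5, -0.6]
opening: 0.529
grasp_force: 0.0
```

Run:
```python
from h import *
s=r.sense();print(s["eef_pos"],s["tcp_rot"],s["contact_force"])
im=r.grab_frame("wrist");cv2.imwrite("pics/w1.png",im)
np.save("w1P.npy",wristP(s))
P=wristP(s);i=r.camera_info("wrist")
for p in [(487.5,-108.3,160),(487.5,-108.3,118)]:
    q=np.linalg.inv(P)@np.append(p,1);print(i["fx"]*q[0]/q[2]+i["cx"],i["fy"]*q[1]/q[2]+i["cy"])
```

```text
[ 488.8  -111.55  228.28] [ 3.14 -0.    1.34] [-0.15  0.49 -0.56]
308.52948152383516 269.7850235864383
309.31742407572915 245.11081772539598
```

View pics/w1.png

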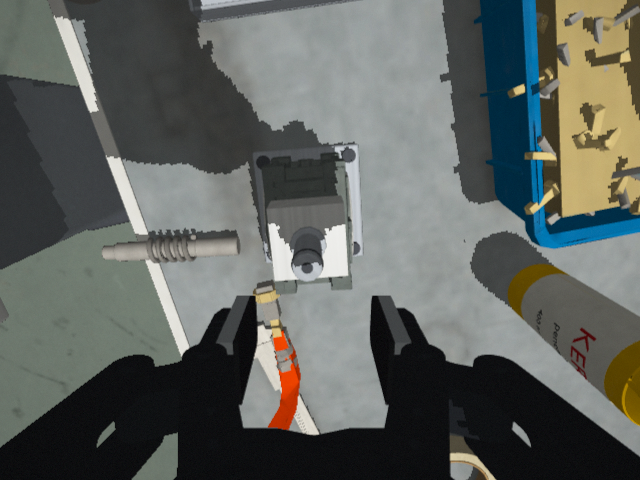

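The wrist view shows the pin's stem top at about (306,268). I predicted (308.5,270), so the position is good to about 1 mm.

```bash
cat >> plan.py <<'E'
def here():
    from rig import r
    s=r.sense();json.dump([*s["eef_pos"].tolist(),float(np.degrees(s["tcp_rot"][2]))],open(F,"w"))
    print(np.round(s["eef_pos"],2),np.round(s["contact_force"],2),round(s["clock"],2))
E
python3 - <<'E'
from plan import *
here();y=cur()[3]
plan([[487,-108.2,200,y],[487,-108.2,165,y],[487,-108.2,165,y]])
E
```

```text
[ 486.52 -111.12  228.39] [ 0.11  0.76 -0.54] 3.62
delta_pos [[0.003, -0.0002, 0.0284], [0.003, -0.0002, 0.0634], [0.003, -0.0002, 0.0634]] 
rot [[0, 0, np.float64(0.0)], [0, 0, np.float64(0.0)], [0, 0, np.float64(0.0)]]
```

carry_out --delta_pos '[[0.003, 0, 0.0284], [0.003, 0, 0.0634], [0.003, 0, 0.0634], [0.003, 0, 0.0634]]' --rot '[[0, 0, 0], [0, 0, 0], [0, 0, 0], [0, 0, 0]]'

```text
clock: 4.12
eef_pos: [486.0, -108.0, 167.2]
tcp_rot: [3.141, -0.0, 1.344]
contact_force: [0.8, -0.0, 0.5]
opening: 0.531
grasp_force: 0.0
```

Run:
```python
from plan import *
here();y=cur()[3]
plan([[487,-108.2,151,y]])
```

```text
[ 486.03 -108.05  167.17] [ 0.78 -0.    0.53] 4.12
delta_pos [[0.0001, 0.001, 0.0162]] 
rot [[0, 0, np.float64(0.0)]]
```

carry_out --delta_pos '[[0, 0.001, 0.0155], [0, 0.001, 0.0155], [0, 0.001, 0.0155]]' --rot '[[0, 0, 0], [0, 0, 0], [0, 0, 0]]'

```text
clock: 4.5
eef_pos: [486.9, -108.2, 150.6]
tcp_rot: [3.142, -0.0, 1.344]
contact_force: [-0.6, 0.4, -0.3]
opening: 0.524
grasp_force: 0.0
```

carry_out --delta_pos '[[0, 0, 0], [0, 0, 0], [0, 0, 0], [0, 0, 0]]' --rot '[[0, 0, 0], [0, 0, 0], [0, 0, 0], [0, 0, 0]]' --claw 0.01 --grip_force 60

```text
clock: 5.0
eef_pos: [487.0, -108.2, 150.6]
tcp_rot: [3.141, -0.0, 1.344]
contact_force: [0.5, 0.0, 1.4]
opening: 0.162
grasp_force: 58.5
```

carry_out --delta_pos '[[0, 0, -0.0003], [0, 0, -0.0006], [0, 0, -0.0006]]' --rot '[[0, 0, 0], [0, 0, 0], [0, 0, 0]]'

```text
clock: 5.38
eef_pos: [486.7, -108.1, 151.0]
tcp_rot: [-3.141, 0.0, 1.344]
contact_force: [0.0, -0.2, -1.0]
opening: 0.169
grasp_force: 58.4
```

carry_out --delta_pos '[[0, 0, -0.0003], [0, 0, -0.0006], [0, 0, -0.0006]]' --rot '[[0, 0, 0], [0, 0, 0], [0, 0, 0]]'

```text
clock: 5.75
eef_pos: [486.6, -108.2, 151.6]
tcp_rot: [-3.141, 0.0, 1.344]
contact_force: [-1.0, -0.9, -2.0]
opening: 0.171
grasp_force: 58.4
```

carry_out --delta_pos '[[0, 0, -0.0004], [0, 0, -0.0007], [0, 0, -0.0007]]' --rot '[[0, 0, 0], [0, 0, 0], [0, 0, 0]]'

```text
clock: 6.12
eef_pos: [486.8, -108.2, 152.4]
tcp_rot: [-3.142, -0.0, 1.344]
contact_force: [0.3, 0.6, -1.6]
opening: 0.168
grasp_force: 58.5
```

carry_out --delta_pos '[[0, 0, -0.0004], [0, 0, -0.0007], [0, 0, -0.0007]]' --rot '[[0, 0, 0], [0, 0, 0], [0, 0, 0]]'

```text
clock: 6.5
eef_pos: [486.9, -108.2, 153.2]
tcp_rot: [3.141, -0.0, 1.344]
contact_force: [-0.1, 0.5, -2.6]
opening: 0.171
grasp_force: 58.5
```

carry_out --delta_pos '[[0, 0, -0.0004], [0, 0, -0.0007], [0, 0, -0.0007]]' --rot '[[0, 0, 0], [0, 0, 0], [0, 0, 0]]'

```text
clock: 6.88
eef_pos: [486.9, -108.2, 153.8]
tcp_rot: [3.141, -0.0, 1.344]
contact_force: [-0.5, 0.1, -2.0]
opening: 0.169
grasp_force: 58.5
```

carry_out --delta_pos '[[0, 0, -0.0004], [0, 0, -0.0007], [0, 0, -0.0007]]' --rot '[[0, 0, 0], [0, 0, 0], [0, 0, 0]]'

```text
clock: 7.25
eef_pos: [486.8, -108.2, 154.5]
tcp_rot: [3.142, 0.0, 1.344]
contact_force: [0.4, -0.0, -2.2]
opening: 0.168
grasp_force: 58.5
```

carry_out --delta_pos '[[0, 0, -0.0004], [0, 0, -0.0007], [0, 0, -0.0007]]' --rot '[[0, 0, 0], [0, 0, 0], [0, 0, 0]]'

```text
clock: 7.62
eef_pos: [486.8, -108.2, 155.2]
tcp_rot: [3.142, -0.0, 1.344]
contact_force: [0.1, -0.7, -2.9]
opening: 0.166
grasp_force: 58.5
```

carry_out --delta_pos '[[0, 0, -0.0004], [0, 0, -0.0007], [0, 0, -0.0007]]' --rot '[[0, 0, 0], [0, 0, 0], [0, 0, 0]]'

```text
clock: 8.0
eef_pos: [486.8, -108.2, 155.9]
tcp_rot: [-3.142, -0.0, 1.344]
contact_force: [0.2, -0.4, -1.3]
opening: 0.17
grasp_force: 58.5
```

carry_out --delta_pos '[[0, 0, -0.0004], [0, 0, -0.0007], [0, 0, -0.0007]]' --rot '[[0, 0, 0], [0, 0, 0], [0, 0, 0]]'

```text
clock: 8.38
eef_pos: [486.8, -108.2, 156.6]
tcp_rot: [-3.142, -0.0, 1.344]
contact_force: [-0.5, 0.0, -2.1]
opening: 0.175
grasp_force: 58.5
```

carry_out --delta_pos '[[0, 0, -0.0004], [0, 0, -0.0007], [0, 0, -0.0007]]' --rot '[[0, 0, 0], [0, 0, 0], [0, 0, 0]]'

```text
clock: 8.75
eef_pos: [486.8, -108.2, 157.3]
tcp_rot: [3.142, 0.0, 1.344]
contact_force: [-0.2, 0.6, -1.8]
opening: 0.169
grasp_force: 58.5
```

carry_out --delta_pos '[[0, 0, -0.0004], [0, 0, -0.0007], [0, 0, -0.0007]]' --rot '[[0, 0, 0], [0, 0, 0], [0, 0, 0]]'

```text
clock: 9.12
eef_pos: [486.8, -108.2, 158.0]
tcp_rot: [3.142, -0.0, 1.344]
contact_force: [0.1, 0.2, -2.3]
opening: 0.173
grasp_force: 58.5
```

carry_out --delta_pos '[[0, 0, -0.0004], [0, 0, -0.0007], [0, 0, -0.0007]]' --rot '[[0, 0, 0], [0, 0, 0], [0, 0, 0]]'

```text
clock: 9.5
eef_pos: [486.8, -108.2, 158.6]
tcp_rot: [-3.142, -0.0, 1.344]
contact_force: [0.2, -0.9, -5.1]
opening: 0.17
grasp_force: 58.4
```

carry_out --delta_pos '[[0, 0, -0.0002], [0, 0, -0.0002]]' --rot '[[0, 0, 0], [0, 0, 0]]'

```text
clock: 9.75
eef_pos: [486.8, -108.2, 158.7]
tcp_rot: [-3.141, -0.0, 1.344]
contact_force: [0.4, -0.7, -7.8]
opening: 0.17
grasp_force: 58.4
```

carry_out --delta_pos '[[0, 0, -0.0003], [0, 0, -0.0003]]' --rot '[[0, 0, 0], [0, 0, 0]]'

```text
clock: 10.0
eef_pos: [486.7, -108.2, 159.0]
tcp_rot: [-3.141, -0.0, 1.344]
contact_force: [2.2, -0.6, -11.3]
opening: 0.169
grasp_force: 58.5
```

carry_out --delta_pos '[[0, 0, -0.0001], [0, 0, -0.0001], [0, 0, -0.0001], [0, 0, -0.0001]]' --rot '[[0, 0, 0], [0, 0, 0], [0, 0, 0], [0, 0, 0]]'

```text
clock: 10.5
eef_pos: [486.7, -108.2, 159.2]
tcp_rot: [-3.141, -0.0, 1.344]
contact_force: [1.8, -0.3, -13.2]
opening: 0.167
grasp_force: 58.5
```

carry_out --delta_pos '[[0, 0, 0], [0, 0, 0], [0, 0, 0], [0, 0, 0], [0, 0, 0], [0, 0, 0], [0, 0, 0]]' --rot '[[0, 0, 0], [0, 0, 0], [0, 0, 0], [0, 0, 0], [0, 0, 0], [0, 0, 0], [0, 0, 0]]'

```text
clock: 11.38
eef_pos: [486.7, -108.2, 159.2]
tcp_rot: [-3.141, -0.0, 1.344]
contact_force: [2.3, -0.5, -14.9]
opening: 0.171
grasp_force: 58.5
```

carry_out --delta_pos '[[0, 0, 0.0001], [0, 0, 0.0001], [0, 0, 0.0001]]' --rot '[[0, 0, 0], [0, 0, 0], [0, 0, 0]]'

```text
clock: 11.75
eef_pos: [486.8, -108.2, 159.2]
tcp_rot: [-3.142, -0.0, 1.344]
contact_force: [1.1, 0.2, -13.5]
opening: 0.17
grasp_force: 58.5
```

carry_out --delta_pos '[[0, 0, 0], [0, 0, 0]]' --rot '[[0, 0, 0], [0, 0, 0]]'

```text
clock: 12.0
eef_pos: [486.8, -108.2, 159.2]
tcp_rot: [-3.142, 0.0, 1.344]
contact_force: [1.5, -0.3, -12.3]
opening: 0.165
grasp_force: 58.5
```

carry_out --delta_pos '[[0, 0, 0], [0, 0, 0]]' --rot '[[0, 0, 0], [0, 0, 0]]'

```text
clock: 12.25
eef_pos: [486.8, -108.2, 159.2]
tcp_rot: [-3.141, -0.0, 1.344]
contact_force: [1.0, 0.4, -12.5]
opening: 0.167
grasp_force: 58.6
```

carry_out --delta_pos '[[0, 0, 0], [0, 0, 0], [0, 0, 0], [0, 0, 0], [0, 0, 0]]' --rot '[[0, 0, 0], [0, 0, 0], [0, 0, 0], [0, 0, 0], [0, 0, 0]]'

```text
clock: 12.88
eef_pos: [486.8, -108.2, 159.2]
tcp_rot: [-3.141, 0.0, 1.344]
contact_force: [0.4, 0.1, -11.9]
opening: 0.169
grasp_force: 58.6
```

carry_out --delta_pos '[[0, 0, 0.001], [0, 0, 0.0025], [0, 0, 0.004], [0, 0, 0.0055], [0, 0, 0.007], [0, 0, 0.008], [0, 0, 0.008]]' --rot '[[0, 0, 0], [0, 0, 0], [0, 0, 0], [0, 0, 0], [0, 0, 0], [0, 0, 0], [0, 0, 0]]'

```text
clock: 13.75
eef_pos: [487.1, -108.2, 151.1]
tcp_rot: [3.141, -0.0, 1.344]
contact_force: [0.6, 0.7, -1.3]
opening: 0.17
grasp_force: 59.9
```

carry_out --delta_pos '[[0, 0, 0.0004], [0, 0, 0.0004]]' --rot '[[0, 0, 0], [0, 0, 0]]'

```text
clock: 14.0
eef_pos: [487.0, -108.2, 150.8]
tcp_rot: [3.141, -0.0, 1.344]
contact_force: [1.2, -0.1, -0.8]
opening: 0.173
grasp_force: 59.9
```

carry_out --delta_pos '[[0, 0, 0.0003], [0, 0, 0.0003]]' --rot '[[0, 0, 0], [0, 0, 0]]'

```text
clock: 14.25
eef_pos: [486.9, -108.2, 150.5]
tcp_rot: [3.141, -0.0, 1.344]
contact_force: [0.9, -0.2, 0.3]
opening: 0.172
grasp_force: 60.0
```

carry_out --delta_pos '[[0, 0, 0.0003], [0, 0, 0.0003], [0, 0, 0.0003]]' --rot '[[0, 0, 0], [0, 0, 0], [0, 0, 0]]'

```text
clock: 14.62
eef_pos: [486.9, -108.2, 150.4]
tcp_rot: [3.141, -0.0, 1.344]
contact_force: [-0.5, 0.1, 5.0]
opening: 0.167
grasp_force: 60.1
```

carry_out --delta_pos '[[0, 0, 0.0003], [0, 0, 0.0003], [0, 0, 0.0003]]' --rot '[[0, 0, 0], [0, 0, 0], [0, 0, 0]]'

```text
clock: 15.0
eef_pos: [486.9, -108.2, 150.4]
tcp_rot: [3.141, -0.0, 1.344]
contact_force: [-1.9, 0.8, 9.7]
opening: 0.168
grasp_force: 60.5
```

carry_out --delta_pos '[[0, 0, 0.0003], [0, 0, 0.0003], [0, 0, 0.0001], [0, 0, -0.0003]]' --rot '[[0, 0, 0], [0, 0, 0], [0, 0, 0], [0, 0, 0]]'

```text
clock: 15.5
eef_pos: [486.9, -108.2, 150.4]
tcp_rot: [3.141, -0.0, 1.344]
contact_force: [0.7, -0.7, 3.0]
opening: 0.167
grasp_force: 60.3
```

carry_out --delta_pos '[[0, 0, 0], [0, 0, 0], [0, 0, 0]]' --rot '[[0, 0, 0], [0, 0, 0], [0, 0, 0]]' --claw 0.045

```text
clock: 15.88
eef_pos: [486.6, -108.1, 149.9]
tcp_rot: [-3.141, 0.0, 1.344]
contact_force: [-0.5, -0.6, -1.0]
opening: 0.528
grasp_force: 0.0
```

carry_out --delta_pos '[[0, 0, -0.02], [0, 0, -0.08], [0, 0, -0.08]]' --rot '[[0, 0, 0], [0, 0, 0], [0, 0, 0]]'

```text
clock: 16.25
eef_pos: [489.3, -108.7, 234.1]
tcp_rot: [3.134, -0.0, 1.344]
contact_force: [-0.4, -1.4, -0.5]
opening: 0.53
grasp_force: 0.0
```

Run:
```python
from h import *
from plan import *
P=wristP(r.sense());im=r.grab_frame("wrist")
i=r.camera_info("wrist")
pj=lambda p:(lambda q:(i["fx"]*q[0]/q[2]+i["cx"],i["fy"]*q[1]/q[2]+i["cy"]))(np.linalg.inv(P)@np.append(p,1))
print(pj((487,-108.2,160)),pj((487,-108.2,122)))
t=r.grab_frame("top");cv2.imwrite("pics/w2.png",np.hstack([cv2.resize(im[150:330,220:400],(400,400)),cv2.resize(t[230:290,350:410],(400,400))]))
here();c=cur()
# chord to left pin along an arc
a0=np.degrees(np.arctan2(c[1],c[0]));r0=np.hypot(c[0],c[1]);a1=np.degrees(np.arctan2(388.5,543.5));r1=np.hypot(543.5,388.5)
n=9;f=lambda k:pol(r0+(r1-r0)*k/n,a0+(a1-a0)*k/n,230)
f2=lambda k:[*f(k)[:3],c[3]+(a1-a0)*k/n]
print(np.round([f2(k) for k in(0,n)],1),r0,r1)
plan([f2(k) for k in range(1,9)]);
plan([f2(9)]*3)
```

```text
(np.float64(306.99029423338504), np.float64(270.97717894442553)) (np.float64(307.5049650024878), np.float64(248.70581227752015))
[ 486.89 -108.23  230.41] [-0.73 -0.09 -0.53] 16.35
[[ 486.9 -108.2  230.    77. ]
 [ 543.5  388.5  230.   125.1]] 498.7777021399619 668.0752203157965
delta_pos [[0.0483, 0.0162, 0.0004], [0.0997, 0.0275, 0.0004], [0.1536, 0.0336, 0.0004], [0.2095, 0.0341, 0.0004], [0.2668, 0.0287, 0.0004], [0.3248, 0.017, 0.0004], [0.383, -0.001, 0.0004], [0.4405, -0.0255, 0.0004]] 
rot [[0, 0, np.float64(-5.3)], [0, 0, np.float64(-10.7)], [0, 0, np.float64(-16.0)], [0, 0, np.float64(-21.4)], [0, 0, np.float64(-26.7)], [0, 0, np.float64(-32.1)], [0, 0, np.float64(-37.4)], [0, 0, np.float64(-42.7)]]
delta_pos [[0.0623, 0.0154, 0.0], [0.0623, 0.0154, 0.0], [0.0623, 0.0154, 0.0]] 
rot [[0, 0, np.float64(-5.4)], [0, 0, np.float64(-5.4)], [0, 0, np.float64(-5.4)]]
```

View pics/w2.png

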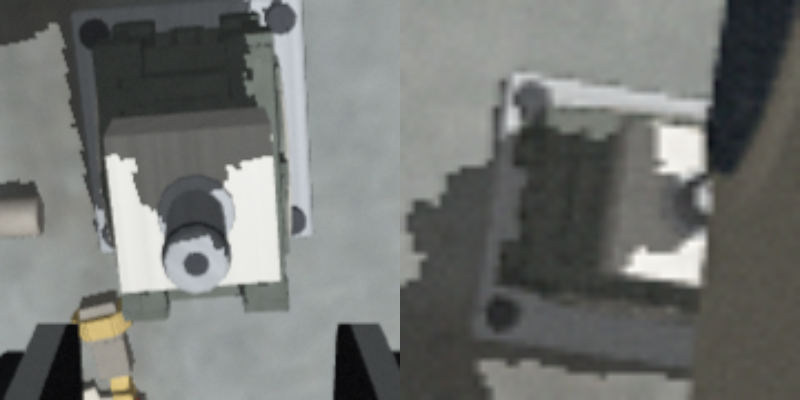

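The pin stands seated with its collar on the boss: its stem top is at crop (196,263), against (193,269) expected for a home pin. On to the left pin.

carry_out --delta_pos '[[0.0483, 0.0162, 0], [0.0997, 0.0275, 0], [0.1536, 0.0336, 0], [0.2095, 0.0341, 0], [0.2668, 0.0287, 0], [0.3248, 0.017, 0], [0.383, -0.001, 0], [0.4405, -0.0255, 0]]' --rot '[[0, 0, -5.3], [0, 0, -10.7], [0, 0, -16], [0, 0, -21.4], [0, 0, -26.7], [0, 0, -32.1], [0, 0, -37.4], [0, 0, -42.7]]'

```text
clock: 17.35
eef_pos: [560.0, 328.3, 227.9]
tcp_rot: [-3.139, 0.0, 2.092]
contact_force: [0.3, -0.1, -0.2]
opening: 0.525
grasp_force: 0.0
```

carry_out --delta_pos '[[0.058, 0.0154, 0], [0.0623, 0.0154, 0], [0.0623, 0.0154, 0], [0.0623, 0.0154, 0], [0.0623, 0.0154, 0]]' --rot '[[0, 0, -5.4], [0, 0, -5.4], [0, 0, -5.4], [0, 0, -5.4], [0, 0, -5.4]]'

```text
clock: 17.98
eef_pos: [544.0, 387.1, 230.1]
tcp_rot: [-3.141, 0.0, 2.182]
contact_force: [-0.4, -0.1, -0.3]
opening: 0.52
grasp_force: 0.0
```

Run:
```python
from h import *
from plan import *
s=r.sense();P=wristP(s);im=r.grab_frame("wrist");i=r.camera_info("wrist")
pj=lambda p:(lambda q:(i["fx"]*q[0]/q[2]+i["cx"],i["fy"]*q[1]/q[2]+i["cy"]))(np.linalg.inv(P)@np.append(p,1))
print(pj((543.5,388.5,160)),s["tcp_rot"])
cv2.imwrite("pics/w3.png",cv2.resize(im[170:330,220:380],(640,640))[:600])
here();c=cur();plan([[543.5,388.5,165,c[3]]])
```

```text
(np.float64(312.5316913054774), np.float64(270.1199545241485)) [-3.14  0.    2.18]
[543.98 387.33 230.23] [-0.18  0.47 -0.28] 18.02
delta_pos [[0.0012, 0.0003, 0.0652]] 
rot [[0, 0, np.float64(0.0)]]
```

View pics/w3.png

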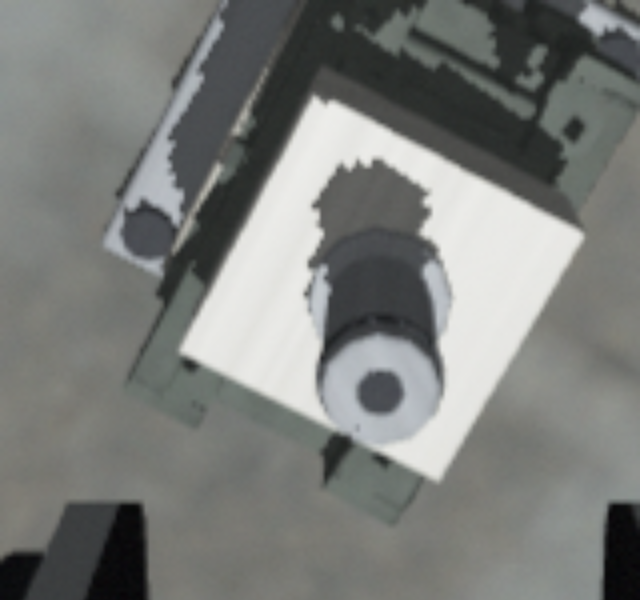

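The stem top is at about (315,267.5), against a predicted (312.5,270), so I'll shift tool y by about +0.6 mm.

carry_out --delta_pos '[[0.0012, 0.0009, 0.04], [0.0012, 0.0009, 0.07], [0.0012, 0.0009, 0.0797], [0.0012, 0.0009, 0.0797], [0.0012, 0.0009, 0.0797]]' --rot '[[0, 0, 0], [0, 0, 0], [0, 0, 0], [0, 0, 0], [0, 0, 0]]'

```text
clock: 18.65
eef_pos: [544.3, 390.4, 152.0]
tcp_rot: [3.139, -0.0, 2.183]
contact_force: [0.3, 0.0, 0.4]
opening: 0.532
grasp_force: 0.0
```

carry_out --delta_pos '[[0, 0, 0], [0, 0, 0], [0, 0, 0], [0, 0, 0]]' --rot '[[0, 0, 0], [0, 0, 0], [0, 0, 0], [0, 0, 0]]' --claw 0.01 --grip_force 60

```text
clock: 19.15
eef_pos: [543.8, 390.2, 151.0]
tcp_rot: [3.141, 0.0, 2.184]
contact_force: [0.4, -0.2, 3.9]
opening: 0.169
grasp_force: 58.6
```

carry_out --delta_pos '[[0, 0, -0.0002], [0, 0, -0.0004], [0, 0, -0.0004]]' --rot '[[0, 0, 0], [0, 0, 0], [0, 0, 0]]'

```text
clock: 19.52
eef_pos: [543.8, 390.2, 151.1]
tcp_rot: [3.141, 0.0, 2.184]
contact_force: [1.5, 0.9, 3.1]
opening: 0.173
grasp_force: 58.6
```

carry_out --delta_pos '[[0, 0, -0.0003], [0, 0, -0.0005], [0, 0, -0.0005]]' --rot '[[0, 0, 0], [0, 0, 0], [0, 0, 0]]'

```text
clock: 19.9
eef_pos: [543.3, 389.9, 151.1]
tcp_rot: [-3.141, 0.0, 2.184]
contact_force: [2.1, -0.2, -0.6]
opening: 0.174
grasp_force: 58.6
```

carry_out --delta_pos '[[0, 0, -0.0003], [0, 0, -0.0005], [0, 0, -0.0005]]' --rot '[[0, 0, 0], [0, 0, 0], [0, 0, 0]]'

```text
clock: 20.27
eef_pos: [543.0, 389.8, 151.5]
tcp_rot: [-3.14, -0.0, 2.184]
contact_force: [-0.6, -0.6, -2.5]
opening: 0.167
grasp_force: 58.4
```

carry_out --delta_pos '[[0, 0, -0.0003], [0, 0, -0.0006], [0, 0, -0.0006]]' --rot '[[0, 0, 0], [0, 0, 0], [0, 0, 0]]'

```text
clock: 20.65
eef_pos: [543.3, 389.9, 152.4]
tcp_rot: [-3.141, -0.0, 2.184]
contact_force: [-0.8, -0.0, -3.1]
opening: 0.173
grasp_force: 58.4
```

carry_out --delta_pos '[[0, 0, -0.0004], [0, 0, -0.0007], [0, 0, -0.0007]]' --rot '[[0, 0, 0], [0, 0, 0], [0, 0, 0]]'

```text
clock: 21.02
eef_pos: [543.5, 390.0, 153.3]
tcp_rot: [3.141, 0.0, 2.184]
contact_force: [-0.8, 0.4, -1.7]
opening: 0.168
grasp_force: 58.4
```

carry_out --delta_pos '[[0, 0, -0.0004], [0, 0, -0.0007], [0, 0, -0.0007]]' --rot '[[0, 0, 0], [0, 0, 0], [0, 0, 0]]'

```text
clock: 21.4
eef_pos: [543.6, 390.0, 154.0]
tcp_rot: [3.141, 0.0, 2.184]
contact_force: [-0.1, 0.2, -2.5]
opening: 0.167
grasp_force: 58.4
```

carry_out --delta_pos '[[0, 0, -0.0004], [0, 0, -0.0007], [0, 0, -0.0007]]' --rot '[[0, 0, 0], [0, 0, 0], [0, 0, 0]]'

```text
clock: 21.78
eef_pos: [543.5, 390.0, 154.7]
tcp_rot: [3.141, -0.0, 2.184]
contact_force: [-0.3, -0.5, -1.7]
opening: 0.17
grasp_force: 58.4
```

carry_out --delta_pos '[[0, 0, -0.0004], [0, 0, -0.0007], [0, 0, -0.0007]]' --rot '[[0, 0, 0], [0, 0, 0], [0, 0, 0]]'

```text
clock: 22.15
eef_pos: [543.5, 390.0, 155.3]
tcp_rot: [3.142, -0.0, 2.184]
contact_force: [-1.1, -0.5, -2.0]
opening: 0.165
grasp_force: 58.4
```

carry_out --delta_pos '[[0, 0, -0.0004], [0, 0, -0.0007], [0, 0, -0.0007]]' --rot '[[0, 0, 0], [0, 0, 0], [0, 0, 0]]'

```text
clock: 22.52
eef_pos: [543.5, 390.0, 156.0]
tcp_rot: [3.142, -0.0, 2.184]
contact_force: [-0.1, 0.7, -2.5]
opening: 0.171
grasp_force: 58.4
```

carry_out --delta_pos '[[0, 0, -0.0004], [0, 0, -0.0007], [0, 0, -0.0007]]' --rot '[[0, 0, 0], [0, 0, 0], [0, 0, 0]]'

```text
clock: 22.9
eef_pos: [543.5, 390.0, 156.7]
tcp_rot: [3.142, -0.0, 2.184]
contact_force: [-1.0, 0.0, -2.1]
opening: 0.175
grasp_force: 58.4
```

carry_out --delta_pos '[[0, 0, -0.0004], [0, 0, -0.0007], [0, 0, -0.0007]]' --rot '[[0, 0, 0], [0, 0, 0], [0, 0, 0]]'

```text
clock: 23.28
eef_pos: [543.5, 390.0, 157.4]
tcp_rot: [-3.142, 0.0, 2.184]
contact_force: [0.0, -0.5, -1.5]
opening: 0.168
grasp_force: 58.4
```

carry_out --delta_pos '[[0, 0, -0.0004], [0, 0, -0.0007], [0, 0, -0.0007]]' --rot '[[0, 0, 0], [0, 0, 0], [0, 0, 0]]'

```text
clock: 23.65
eef_pos: [543.5, 390.0, 158.1]
tcp_rot: [3.142, -0.0, 2.184]
contact_force: [0.5, -0.1, -2.3]
opening: 0.171
grasp_force: 58.4
```

carry_out --delta_pos '[[0, 0, -0.0004], [0, 0, -0.0007], [0, 0, -0.0007]]' --rot '[[0, 0, 0], [0, 0, 0], [0, 0, 0]]'

```text
clock: 24.02
eef_pos: [543.5, 390.0, 158.8]
tcp_rot: [3.142, -0.0, 2.184]
contact_force: [-0.6, -0.6, -1.3]
opening: 0.168
grasp_force: 58.4
```

carry_out --delta_pos '[[0, 0, -0.0004], [0, 0, -0.0007], [0, 0, -0.0007]]' --rot '[[0, 0, 0], [0, 0, 0], [0, 0, 0]]'

```text
clock: 24.4
eef_pos: [543.5, 390.0, 159.5]
tcp_rot: [3.142, -0.0, 2.184]
contact_force: [-0.6, -0.0, -2.3]
opening: 0.164
grasp_force: 58.4
```

carry_out --delta_pos '[[0, 0, -0.0004], [0, 0, -0.0007], [0, 0, -0.0007]]' --rot '[[0, 0, 0], [0, 0, 0], [0, 0, 0]]'

```text
clock: 24.78
eef_pos: [543.5, 390.0, 160.2]
tcp_rot: [3.142, -0.0, 2.184]
contact_force: [0.0, 0.1, -1.9]
opening: 0.167
grasp_force: 58.4
```

carry_out --delta_pos '[[0, 0, -0.0004], [0, 0, -0.0007], [0, 0, -0.0007]]' --rot '[[0, 0, 0], [0, 0, 0], [0, 0, 0]]'

```text
clock: 25.15
eef_pos: [543.5, 390.0, 160.9]
tcp_rot: [3.142, -0.0, 2.184]
contact_force: [0.1, -0.5, -2.0]
opening: 0.167
grasp_force: 58.4
```

carry_out --delta_pos '[[0, 0, -0.0004], [0, 0, -0.0007], [0, 0, -0.0007]]' --rot '[[0, 0, 0], [0, 0, 0], [0, 0, 0]]'

```text
clock: 25.52
eef_pos: [543.5, 390.0, 161.7]
tcp_rot: [3.142, -0.0, 2.184]
contact_force: [0.4, -0.8, -1.9]
opening: 0.17
grasp_force: 58.4
```

carry_out --delta_pos '[[0, 0, -0.0004], [0, 0, -0.0008], [0, 0, -0.0008]]' --rot '[[0, 0, 0], [0, 0, 0], [0, 0, 0]]'

```text
clock: 25.9
eef_pos: [543.5, 390.0, 162.5]
tcp_rot: [3.142, -0.0, 2.184]
contact_force: [-0.3, 0.5, -1.9]
opening: 0.167
grasp_force: 58.4
```

About 11.4 mm of travel with only drag, past the 10 mm maximum slack, so this pin is unsound. I'll draw it out, gently at first.

carry_out --delta_pos '[[0, 0, -0.0004], [0, 0, -0.0008], [0, 0, -0.0008]]' --rot '[[0, 0, 0], [0, 0, 0], [0, 0, 0]]'

```text
clock: 26.28
eef_pos: [543.5, 390.0, 163.2]
tcp_rot: [3.142, 0.0, 2.184]
contact_force: [-0.9, 0.2, -2.2]
opening: 0.166
grasp_force: 58.4
```

carry_out --delta_pos '[[0, 0, -0.001], [0, 0, -0.002], [0, 0, -0.004], [0, 0, -0.006], [0, 0, -0.008], [0, 0, -0.01], [0, 0, -0.012], [0, 0, -0.014]]' --rot '[[0, 0, 0], [0, 0, 0], [0, 0, 0], [0, 0, 0], [0, 0, 0], [0, 0, 0], [0, 0, 0], [0, 0, 0]]'

```text
clock: 27.28
eef_pos: [543.5, 390.0, 177.3]
tcp_rot: [3.142, -0.0, 2.184]
contact_force: [0.6, 0.1, -0.9]
opening: 0.17
grasp_force: 58.5
```

carry_out --delta_pos '[[0, 0, -0.01], [0, 0, -0.03], [0, 0, -0.05], [0, 0, -0.055], [0, 0, -0.055]]' --rot '[[0, 0, 0], [0, 0, 0], [0, 0, 0], [0, 0, 0], [0, 0, 0]]'

```text
clock: 27.9
eef_pos: [543.6, 390.1, 232.9]
tcp_rot: [3.141, -0.0, 2.184]
contact_force: [0.2, 0.4, -1.4]
opening: 0.173
grasp_force: 58.5
```

Run:
```python
from h import *
from plan import *
w=r.grab_frame("wrist");cv2.imwrite("pics/w4.png",cv2.resize(w,(480,360)))
here();c=cur()
# tray centre
T=np.mean([atz("top",p,32) for p in [(264,217),(319,222),(312,287),(257,280)]],0);print("tray",T)
a0=np.degrees(np.arctan2(c[1],c[0]));r0=np.hypot(c[0],c[1]);a1=np.degrees(np.arctan2(T[1],T[0]));r1=np.hypot(T[0],T[1])
n=8;plan([[*pol(r0+(r1-r0)*k/n,a0+(a1-a0)*k/n,c[2])[:3],c[3]+(a1-a0)*k/n] for k in range(1,n+1)])
```

```text
[543.34 389.91 232.14] [-0.42 -0.27 -1.16] 27.95
tray [511.12 106.01  32.  ]
delta_pos [[-0.0341, -0.0189, -0.0], [-0.0663, -0.0395, -0.0], [-0.0964, -0.0616, -0.0], [-0.1243, -0.0851, -0.0], [-0.1501, -0.1099, -0.0], [-0.1736, -0.1356, -0.0], [-0.1948, -0.1623, -0.0], [-0.2137, -0.1896, -0.0]] 
rot [[0, 0, np.float64(3.0)], [0, 0, np.float64(6.0)], [0, 0, np.float64(9.0)], [0, 0, np.float64(12.0)], [0, 0, np.float64(15.0)], [0, 0, np.float64(18.0)], [0, 0, np.float64(21.0)], [0, 0, np.float64(23.9)]]
```

View pics/w4.png

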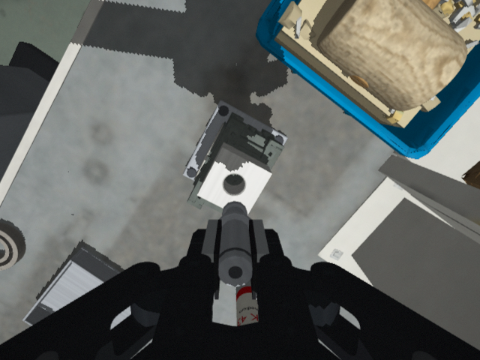

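The pin is out and held in the gripper, and the bore is visibly empty at (235,183). The tray centre is about (511,106).

carry_out --delta_pos '[[-0.0341, -0.0189, 0], [-0.0663, -0.0395, 0], [-0.0964, -0.0616, 0], [-0.1243, -0.0851, 0], [-0.1501, -0.1099, 0], [-0.1736, -0.1356, 0], [-0.1948, -0.1623, 0], [-0.2137, -0.1896, 0]]' --rot '[[0, 0, 3], [0, 0, 6], [0, 0, 9], [0, 0, 12], [0, 0, 15], [0, 0, 18], [0, 0, 21], [0, 0, 23.9]]'

```text
clock: 28.95
eef_pos: [510.5, 105.0, 231.4]
tcp_rot: [-3.14, 0.0, 1.765]
contact_force: [1.2, 0.5, -0.5]
opening: 0.172
grasp_force: 58.6
```

carry_out --delta_pos '[[0, 0, 0.03], [0, 0, 0.07], [0, 0, 0.11], [0, 0, 0.15], [0, 0, 0.16], [0, 0, 0.165], [0, 0, 0.165], [0, 0, 0.165]]' --rot '[[0, 0, 0], [0, 0, 0], [0, 0, 0], [0, 0, 0], [0, 0, 0], [0, 0, 0], [0, 0, 0], [0, 0, 0]]'

```text
clock: 29.95
eef_pos: [512.2, 106.3, 68.4]
tcp_rot: [3.14, -0.0, 1.766]
contact_force: [0.1, -0.1, -0.2]
opening: 0.168
grasp_force: 58.6
```

carry_out --delta_pos '[[0, 0, 0.003], [0, 0, 0.006], [0, 0, 0.007], [0, 0, 0.007]]' --rot '[[0, 0, 0], [0, 0, 0], [0, 0, 0], [0, 0, 0]]'

```text
clock: 30.45
eef_pos: [511.2, 106.1, 60.0]
tcp_rot: [-3.141, -0.0, 1.766]
contact_force: [0.8, -0.6, -1.1]
opening: 0.17
grasp_force: 58.6
```

carry_out --delta_pos '[[0, 0, 0.0006], [0, 0, 0.001], [0, 0, 0.001]]' --rot '[[0, 0, 0], [0, 0, 0], [0, 0, 0]]'

```text
clock: 30.82
eef_pos: [511.3, 106.1, 59.2]
tcp_rot: [-3.142, -0.0, 1.766]
contact_force: [0.3, -0.2, -1.2]
opening: 0.168
grasp_force: 58.6
```

carry_out --delta_pos '[[0, 0, 0.0006], [0, 0, 0.001], [0, 0, 0.001]]' --rot '[[0, 0, 0], [0, 0, 0], [0, 0, 0]]'

```text
clock: 31.2
eef_pos: [511.4, 106.2, 58.9]
tcp_rot: [3.141, -0.0, 1.766]
contact_force: [-2.6, 0.2, 10.2]
opening: 0.169
grasp_force: 60.1
```

Touching the floor. I'll ease off, release and go up.

carry_out --delta_pos '[[0, 0, -0.0006], [0, 0, -0.0006]]' --rot '[[0, 0, 0], [0, 0, 0]]'

```text
clock: 31.45
eef_pos: [511.4, 106.2, 59.0]
tcp_rot: [3.141, -0.0, 1.766]
contact_force: [-0.3, -0.3, 4.1]
opening: 0.171
grasp_force: 59.2
```

carry_out --delta_pos '[[0, 0, 0], [0, 0, 0], [0, 0, 0], [0, 0, 0]]' --rot '[[0, 0, 0], [0, 0, 0], [0, 0, 0], [0, 0, 0]]' --claw 0.045

```text
clock: 31.95
eef_pos: [511.3, 106.1, 58.7]
tcp_rot: [-3.141, -0.0, 1.767]
contact_force: [0.1, 0.1, 0.3]
opening: 0.522
grasp_force: 0.0
```

carry_out --delta_pos '[[0, 0, -0.03], [0, 0, -0.08], [0, 0, -0.13], [0, 0, -0.18], [0, 0, -0.18], [0, 0, -0.18]]' --rot '[[0, 0, 0], [0, 0, 0], [0, 0, 0], [0, 0, 0], [0, 0, 0], [0, 0, 0]]'

```text
clock: 32.7
eef_pos: [510.8, 106.0, 238.2]
tcp_rot: [-3.141, -0.0, 1.766]
contact_force: [-0.6, 0.1, -0.4]
opening: 0.525
grasp_force: 0.0
```

Run:
```python
from h import *
from plan import *
here()
w=r.grab_frame("wrist");s=r.grab_frame("scene")
cv2.imwrite("pics/f.png",np.hstack([cv2.resize(w[100:400,150:450],(400,400)),cv2.resize(s[200:330,250:400],(400,347)).copy() if 0 else cv2.resize(s[200:330,260:390],(400,400))]))
```

```text
[510.84 106.05 238.25] [-0.6   0.07 -0.44] 32.7
```

View pics/f.png

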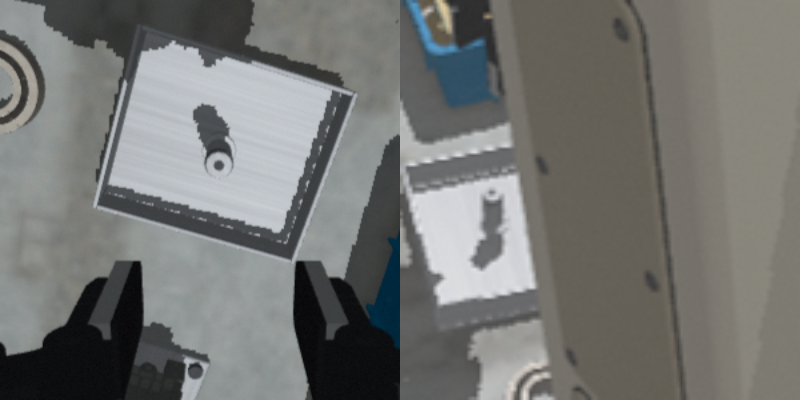

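The picture shows the rejected pin standing upright in the middle of the tray, at crop (218,158), and the gripper is clear of everything. I'm handing in now.

```bash
python3 -c "
from rig import r
print(r.sign_off())"
```

```text
the job is handed in; nothing more can be done
None
```

I handed the job in at 32.7 s: the right-hand pin held a steady pull of about 12 N for a second and is pressed back home, while the left-hand pin drew out under only about 2 N of drag and now stands in the reject tray.

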